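Tip the rinsed bearing balls out of the mesh basket into the tray

TASK

Pick up the mesh rinse basket by the flat bar across its top, and tip it so that the two bearing balls roll out through its spout (not over the rim) into the square tray, from low over the tray so that they do not drop hard. Leave the tray where it stands, and once the basket is empty stand it upright on the bench top again and let go.

Things in the scene. Friction and masses are not known exactly. Their poses are not given: they have to be found in the camera images.
- basket: open rinse basket of dark steel mesh, 0.22 to 0.37 kg, the only mesh thing here. Origin on its underside, below the cross bar's middle; z up, -x to the spout (at the start within 40 degrees of the robot's -x). Walls 55 mm high at x = 50 and y = +-50 mm, drawing in to the spout. Floor 3 mm thick, flat from x = 50 to -10 mm, then a sheet ramp rises 18 degrees to the lip: 40 degrees spout-down empties it
- basket_bar (a point): centre of the basket's handle, at its x = 0, y = 0, z = 90 mm: a rigid flat dark bar along the basket's y, 14 mm thick (x), 22 mm high (z 79 to 101 mm), 106 mm long, fixed on straps at both ends, so bar and basket tilt as one; grip it across its thickness from above. Axes as the basket's
- basket_lip (a point): middle of the lip of the basket's notched spout, over which the balls run out: basket x = -70 mm, y = 0, z = 23 mm, its outermost point; the notch is 52 mm wide. Axes as the basket's
- ball_1: a plain bearing ball, steel, 22 mm in diameter, 43 g, lying loose on the basket's floor at the start; origin at its centre (its axes mean nothing)
- ball_2: a plain bearing ball, steel, 22 mm in diameter, 43 g, lying loose on the basket's floor at the start; origin at its centre (its axes mean nothing)
- tray: empty square tray of dark steel, 180 x 180 mm outside, 35 mm high, walls and floor 4 mm thick, 0.6 kg, loose on the bench. Basket, tray and an unused round steel bowl (130 mm across) stand side by side in any order. Origin at the centre of its underside, z up, x and y square to its walls
Things that resemble listed ones, but are neither listed nor needed, are in the scene too. Leave any pink look-alike of the basket alone.

How it is judged:
By the outcome, as a careful person would: the job done as asked, in the order asked, and still so for the second after the job is handed in, with the robot touching nothing.
It also fails if it takes over 72 s, if anything falls off the work surface, if the arm or the gripper's body presses on something with over 40 N, if the wrist force passes 120 N, or if a joint passes its speed limit or range.

ROBOT

A 6-joint arm with a two-finger parallel gripper is mounted at the origin on the work surface. World frame = base frame: x ahead of the robot, y to its left, z up, the work surface at z = 0. Lengths are in mm, angles in rad, forces in N, time in s.
With the tool pointing down it reaches from about 400 to 925 mm from the base axis. Payload 12.5 kg.
Tool frame: the origin (TCP) lies at the very end of the fingers, on their centre line; the grasp point (between the pads) lies 19 mm behind it; z points along the fingers, y is the line along which they close (so a half turn about z gives the same grasp; the last joint's range is limited). The gripper opens to 95 mm and grips with 3 to 60 N. Pads are 20 mm wide; open, the fingers measure 119 mm over their backs; the gripper's body (75 mm by 180 mm) begins 59 mm behind the grasp point.
Start: joints at [-1.375, 0.491, 1.559, -0, 1.092, -0.106], TCP at [185.798, -596.763, 214.661] pointing down, gripper open.
Joint ranges: [-3.1, 3.1], [-0.84, 2.19], [0.05, 2.79], [-1.13, 4.28], [0.06, 2.93], [-2.69, 2.69]. Speed limits (rad/s): [2.22, 2.22, 2.79, 3.14, 3.14, 3.14].

INTERFACE

Orientations are given as [roll, pitch, yaw] about the fixed x, y, z axes, in that order (R = Rz(yaw) Ry(pitch) Rx(roll)).
In Python, from cell import * gives the robot as it stands.
- The arm moves only by the tool step_arm, never from a script. Its argument "plan" is a list of rows, each an object of numbers: "x", "y", "z": the shift along the tool's x, y, z in units of 25 mm (1.0 is 25 mm); "rx", "ry", "rz": the turn, a rotation vector about the tool's x, y, z in units of 0.1 rad (1.0 is 0.1 rad). In form: [{"x": .., "y": .., "z": .., "rx": .., "ry": .., "rz": ..}, ...]. A call has exactly 10 rows; each row shifts and turns the commanded pose from where the row before left it, along the tool's axes as they then stand; what a row does not reach is not made up. A row lasts 1/12 s, in which the tool goes at most 41.7 mm and 7.16 degrees, less where a joint would pass 70% of its speed; a pose out of reach is approached as far as the arm can. A call with a number of a shift or a turn outside -1 to 1 is refused whole. A call with a gripper value outside its range is refused whole. "jaw" is the closure, from -1 (fully open) to 1 (shut), so that 0 is half open, set as the call begins (left out, the last holds). The fingers move at their own pace and stop on an object; the grip force is fixed at half the most. Time passes only in rows, so rows that do not move let the fingers close, or fill a call up. It gives the time, the measured TCP pose, the force, the opening and the grip force at its end, in the units of the state.
- state(): the state, without advancing time (a new reading comes with each control period).
- read_camera(name): name is "scene" or "top" or "wrist"; returns a dict with "image" (420x560x3 uint8, red, green, blue), "depth" (420x560 float32, mm along the optical axis (not along the pixel's ray), 0 where there is no reading), "vfov" (degrees; the focal length in pixels is half the picture's height over the tangent of half this angle, whatever the lens; pixels are square), "cx", "cy" (the principal point, pixels), "k1" (the pictures are not rectified: a ray, as slopes to the right and down, at radius r is drawn at 1 + k1 r^2 times it, then the intrinsics apply), "R" (3x3) and "t" (3): a world point X has camera coordinates R X + t. Camera axes: x right, y down, z forward; pixel columns grow to the right and rows downward; lengths in mm; the calibration is good to about 2 mm. A picture is of the moment at which its call begins.
- job_done(): hands the job in; it is judged then, once.
The state is a dict: "t": time; "joints": joint angles; "qvel": joint speeds; "tau": joint torques, N m; "eef_pos": TCP position; "tcp_rot": TCP orientation; "ft_force": force on the tool from outside, world axes, zero at the start; "moment": the same for the moment, N m; "opening": opening from 0.0 (shut) to 1.0 (fully open); "grip_force": force on a finger pad.
Only numpy, scipy, OpenCV 4.12 (cv2) and the standard library are available. Lean on these libraries where they do the work, as an engineer would, in place of code of your own. Each camera call takes 0.05 s, during which the arm holds its last target. There are 200 camera calls.

## Working session

There is one attempt and no reset: what is moved stays moved. The work goes in short steps, Python scripts to look and compute and a tool call to move; the robot and the scene stay as the last step left them, time stands still between calls to the robot, and variables do not carry over. Pictures are saved under pics/ and viewed, at most 10 in all, crops included, and the job is handed in when it is done.

Besides the shell and the picture viewer there is one more tool, called after "Call:" as name(argument=value, ...), one argument or row to a line, values as JSON. step_arm: Moves the arm, as the interface text tells. Shifts and turns lie within -1 to 1; 1 stands for 25 mm of shift or 0.1 rad of turn. Its arguments: {"type":"object","properties":{"plan":{"type":"array","items":{"type":"object","properties":{"x":{"type":"number"},"y":{"type":"number"},"z":{"type":"number"},"rx":{"type":"number"},"ry":{"type":"number"},"rz":{"type":"number"}}}},"jaw":{"type":"number"}},"required":["plan"]}

```bash
mkdir -p pics
cat > h.py <<'E'
import numpy as np, cv2, pickle
from cell import *
def snap(n):
    c=read_camera(n); pickle.dump(c,open(f'{n}.pkl','wb')); return c
def cloud(c):
    H,W=c['depth'].shape; f=H/2/np.tan(np.radians(c['vfov'])/2)
    u,v=np.meshgrid(np.arange(W),np.arange(H))
    K=np.array([[f,0,c['cx']],[0,f,c['cy']],[0,0,1.]])
    p=cv2.undistortPoints(np.stack([u.ravel(),v.ravel()],1).astype(float)[:,None],K,np.array([c['k1'],0,0,0,0.]))[:,0]
    d=c['depth'].ravel()
    P=np.c_[p*d[:,None],d]
    X=(P-c['t'])@np.asarray(c['R'])
    X[d==0]=np.nan
    return X.reshape(H,W,3)
E
python3 - <<'E'
from h import *
s=state();print(s)
ims=[]
for n in('top','scene'):
    c=snap(n); print(n,c['vfov'],c['k1'],c['R'],c['t'])
    cv2.imwrite(f'pics/{n}0.png',c['image'][:,:,::-1])
E
```

```text
{'t': 0.0, 'joints': array([-1.37460859e+00,  4.91577542e-01,  1.55947892e+00, -3.41408115e-05,
        1.09170007e+00, -1.05621564e-01]), 'qvel': array([ 0.00068418, -0.00015419,  0.00118857, -0.00110222,  0.00017399,
        0.0002876 ]), 'tau': array([-3.45062304e-03, -6.12656951e+01, -2.58184254e+01,  6.91334903e-02,
        4.82185779e-02, -5.14414000e-05]), 'eef_pos': array([ 185.73022608, -596.49413953,  214.04043085]), 'tcp_rot': array([-3.14043207e+00, -9.25923046e-05,  3.01824998e-01]), 'ft_force': array([ 0.80764458, -0.13538547, -0.66425232]), 'moment': array([-0.01709885,  0.01818198, -0.03815651]), 'grip_force': 0.0, 'opening': 0.9982652948471789}
top 44.66882643569411 -0.07827917936402513 [[ 0.00175132 -0.99999537  0.00248975]
 [-0.98669145 -0.00213283 -0.16258979]
 [ 0.16259434 -0.00217187 -0.98669061]] [  -2.44080137  452.00868838 1437.89159347]
scene 49.924245269831964 -0.10290050823651732 [[-0.8273193   0.56167255 -0.00816819]
 [ 0.43042371  0.62451803 -0.65169982]
 [-0.36094072 -0.54267963 -0.758433  ]] [ 392.3536542  -146.65326761 1391.52398718]
```

View pics/top0.png

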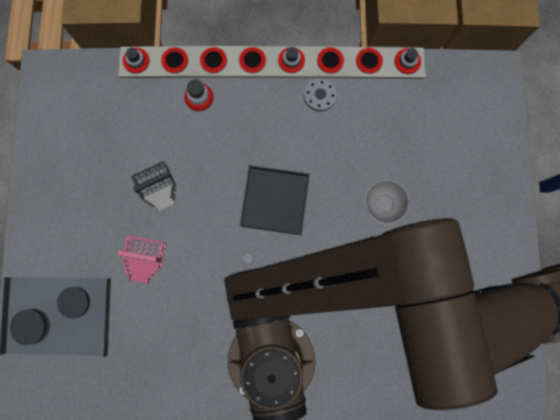

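View pics/scene0.png

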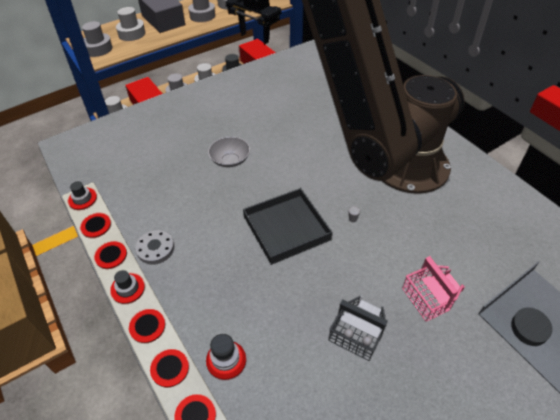

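Top view: the dark mesh basket is at (155,187) with its spout toward (165,207). Its pink look-alike is at (143,258), to be left alone. The tray is at (276,200) and the bowl at (387,201). Only the dark one fits "dark steel mesh". Next I measure and take a confirming crop.

Run:
```python
from h import *
crops=[]
for n,(u0,u1,v0,v1),(a0,a1,b0,b1) in (('top',(120,190,150,220),(230,320,155,245)),('scene',(320,395,285,365),(235,340,180,270))):
    c=pickle.load(open(n+'.pkl','rb')); X=cloud(c)
    B=X[v0:v1,u0:u1].reshape(-1,3); im=c['image'][v0:v1,u0:u1].reshape(-1,3).astype(int)
    print(n,'bench z',np.nanmedian(B[:,2]), 'max',np.nanpercentile(B[:,2],[95,99,100]))
    m=(B[:,2]>88)&(B[:,2]<112); Q=B[m]
    r=cv2.minAreaRect(Q[:,:2].astype(np.float32)); print('bar',m.sum(),np.median(Q,0),r)
    w=np.linalg.eigh(np.cov(Q[:,:2].T)); print('dir',w[1][:,1],np.sqrt(w[0]), (Q.min(0)+Q.max(0))/2)
    mm=(B[:,2]>8)&(B[:,2]<75); Q2=B[mm];print('all',Q2.min(0),Q2.max(0),cv2.minAreaRect(Q2[:,:2].astype(np.float32)))
    T=X[b0:b1,a0:a1].reshape(-1,3); t=T[(T[:,2]>26)&(T[:,2]<42)]
    print('tray',len(t),cv2.minAreaRect(t[:,:2].astype(np.float32)),np.median(t[:,2]))
    cr=cv2.resize(c['image'][v0-10:v1+10,u0-10:u1+10],(400,400),interpolation=cv2.INTER_CUBIC); crops.append(cr)
cv2.imwrite('pics/crop.png',np.hstack(crops)[:,:,::-1])
```

```text
top bench z 0.7914725611993264 max [ 84.74077612 102.80567822 108.51618001]
bar 232 [497.79229812 336.2454866  100.18586137] ((497.90338134765625, 336.6993408203125), (16.635395050048828, 106.80855560302734), 26.47539710998535)
dir [-0.43152772  0.90209968] [ 4.55430892 31.43579536] [498.18643399 336.62811977  98.27671453]
all [412.23346953 246.62135102   8.00257612] [612.23239505 448.87165355  74.60017218] ((516.9686279296875, 345.80145263671875), (199.70578002929688, 200.95919799804688), 85.12995910644531)
tray 387 ((459.4904479980469, -8.725418090820312), (180.01980590820312, 181.46484375), 81.92151641845703) 34.30627995472765
scene bench z -0.25227955696213694 max [ 96.99892449 100.82939885 102.99195582]
bar 417 [501.18692644 340.030644    98.77136339] ((500.20263671875, 338.26214599609375), (16.42023277282715, 107.46566772460938), 26.64519500732422)
dir [-0.44730976  0.8943791 ] [ 4.44454182 31.46500274] [500.96814807 338.44330809  95.49792001]
all [425.22126322 283.55238509   8.03030352] [569.11600705 405.72272664  73.15709861] ((491.5331726074219, 334.0302734375), (126.12672424316406, 108.0664291381836), 25.57516860961914)
tray 596 ((460.478271484375, -8.892402648925781), (184.86228942871094, 182.4225311279297), 82.31464385986328) 31.991482291971195
```

View pics/crop.png

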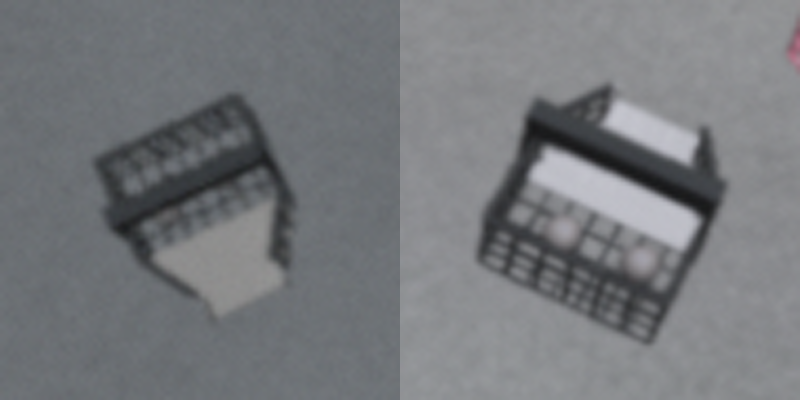

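Confirmed: it is the dark mesh basket with both balls at its back. The bar centre is at about (499,337) with yaw 0.4625, and the tray centre is at about (460,-9). The grasp yaw is 2.033. First I transit above the basket.

Call:
step_arm(
  plan=[
    {"x": 1, "y": -1},
    {"x": 1, "y": -1},
    {"x": 1, "y": -1},
    {"x": 1, "y": -1},
    {"x": 1, "y": -1},
    {"x": 1, "y": -1},
    {"x": 1, "y": -1},
    {"x": 1, "y": -1},
    {"x": 1, "y": -1},
    {"x": 1, "y": -1},
  ],
  jaw=-1,
)

```text
schema error: expected keys x, y, z, rx, ry, rz
```

Call:
step_arm(
  plan=[
    {"x": 1, "y": -1},
    {"x": 1, "y": -1},
    {"x": 1, "y": -1},
    {"x": 1, "y": -1},
    {"x": 1, "y": -1},
    {"x": 1, "y": -1},
    {"x": 1, "y": -1},
    {"x": 1, "y": -1},
    {"x": 1, "y": -1},
    {"x": 1, "y": -1},
  ],
)

```text
schema error: expected keys x, y, z, rx, ry, rz
```

Call:
step_arm(
  plan=[
    {"x": 1, "y": -1},
    {"x": 1, "y": -1},
    {"x": 1, "y": -1},
    {"y": -1},
    {"y": -1},
    {"y": -1},
    {"y": -1},
    {"y": -1},
    {"y": -1},
    {"y": -1},
  ],
)

```text
schema error: expected keys x, y, z, rx, ry, rz
```

Call:
step_arm(
  plan=[
    {"y": -1},
    {"y": -1},
    {"rz": -1},
    {"rz": -1},
    {"rz": -1},
    {"rz": -1},
    {"rz": -1},
    {"rz": -1},
    {"rz": -1},
    {"rz": -1},
  ],
)

```text
schema error: expected keys x, y, z, rx, ry, rz
```

Call:
step_arm(
  plan=[
    {"rz": -1},
    {"rz": -1},
    {"rz": -1},
    {"rz": -1},
    {"rz": -1},
    {"rz": -1},
    {"rz": -1},
    {"rz": -1},
    {"rz": -1},
    {"rz": -0.3},
  ],
)

```text
schema error: expected keys x, y, z, rx, ry, rz
```

All six keys are needed in every row.

Call:
step_arm(
  plan=[
    {"x": 1, "y": -1, "z": 0, "rx": 0, "ry": 0, "rz": 0},
    {"x": 1, "y": -1, "z": 0, "rx": 0, "ry": 0, "rz": 0},
    {"x": 1, "y": -1, "z": 0, "rx": 0, "ry": 0, "rz": 0},
    {"x": 1, "y": -1, "z": 0, "rx": 0, "ry": 0, "rz": 0},
    {"x": 1, "y": -1, "z": 0, "rx": 0, "ry": 0, "rz": 0},
    {"x": 1, "y": -1, "z": 0, "rx": 0, "ry": 0, "rz": 0},
    {"x": 1, "y": -1, "z": 0, "rx": 0, "ry": 0, "rz": 0},
    {"x": 1, "y": -1, "z": 0, "rx": 0, "ry": 0, "rz": 0},
    {"x": 1, "y": -1, "z": 0, "rx": 0, "ry": 0, "rz": 0},
    {"x": 1, "y": -1, "z": 0, "rx": 0, "ry": 0, "rz": 0},
  ],
  jaw=-1,
)

```text
t: 0.93
eef_pos: [350.5, -282.1, 214.6]
tcp_rot: [-3.141, 0.0, 0.302]
ft_force: [0.4, -0.2, -0.1]
opening: 1.0
grip_force: 0.0
```

Call:
step_arm(
  plan=[
    {"x": 1, "y": -1, "z": 0, "rx": 0, "ry": 0, "rz": 0},
    {"x": 1, "y": -1, "z": 0, "rx": 0, "ry": 0, "rz": 0},
    {"x": 1, "y": -1, "z": 0, "rx": 0, "ry": 0, "rz": 0},
    {"x": 1, "y": -1, "z": 0, "rx": 0, "ry": 0, "rz": 0},
    {"x": 1, "y": -1, "z": 0, "rx": 0, "ry": 0, "rz": 0},
    {"x": 1, "y": -1, "z": 0, "rx": 0, "ry": 0, "rz": 0},
    {"x": 1, "y": -1, "z": 0, "rx": 0, "ry": 0, "rz": 0},
    {"x": 1, "y": -1, "z": 0, "rx": 0, "ry": 0, "rz": 0},
    {"x": 1, "y": -1, "z": 0, "rx": 0, "ry": 0, "rz": 0},
    {"x": 1, "y": -1, "z": 0, "rx": 0, "ry": 0, "rz": 0},
  ],
)

```text
t: 1.77
eef_pos: [515.0, 31.1, 214.5]
tcp_rot: [3.142, 0.0, 0.302]
ft_force: [-0.2, -0.4, 0.1]
opening: 0.999
grip_force: 0.0
```

Call:
step_arm(
  plan=[
    {"x": 1, "y": -1, "z": 0, "rx": 0, "ry": 0, "rz": 0},
    {"x": 1, "y": -1, "z": 0, "rx": 0, "ry": 0, "rz": 0},
    {"x": 1, "y": -1, "z": 0, "rx": 0, "ry": 0, "rz": 0},
    {"x": 0, "y": -1, "z": 0, "rx": 0, "ry": 0, "rz": 0},
    {"x": 0, "y": -1, "z": 0, "rx": 0, "ry": 0, "rz": 0},
    {"x": 0, "y": -1, "z": 0, "rx": 0, "ry": 0, "rz": 0},
    {"x": 0, "y": -1, "z": 0, "rx": 0, "ry": 0, "rz": 0},
    {"x": 0, "y": -1, "z": 0, "rx": 0, "ry": 0, "rz": 0},
    {"x": 0, "y": -1, "z": 0, "rx": 0, "ry": 0, "rz": 0},
    {"x": 0, "y": -1, "z": 0, "rx": 0, "ry": 0, "rz": 0},
  ],
)

```text
t: 2.6
eef_pos: [511.2, 291.3, 214.3]
tcp_rot: [3.141, 0.001, 0.302]
ft_force: [1.4, 0.1, 0.1]
opening: 1.0
grip_force: 0.0
```

Call:
step_arm(
  plan=[
    {"x": 0, "y": -1, "z": 0, "rx": 0, "ry": 0, "rz": 0},
    {"x": 0, "y": -1, "z": 0, "rx": 0, "ry": 0, "rz": 0},
    {"x": 0, "y": 0, "z": 0, "rx": 0, "ry": 0, "rz": -1},
    {"x": 0, "y": 0, "z": 0, "rx": 0, "ry": 0, "rz": -1},
    {"x": 0, "y": 0, "z": 0, "rx": 0, "ry": 0, "rz": -1},
    {"x": 0, "y": 0, "z": 0, "rx": 0, "ry": 0, "rz": -1},
    {"x": 0, "y": 0, "z": 0, "rx": 0, "ry": 0, "rz": -1},
    {"x": 0, "y": 0, "z": 0, "rx": 0, "ry": 0, "rz": -1},
    {"x": 0, "y": 0, "z": 0, "rx": 0, "ry": 0, "rz": -1},
    {"x": 0, "y": 0, "z": 0, "rx": 0, "ry": 0, "rz": -1},
  ],
)

```text
t: 3.43
eef_pos: [496.9, 337.9, 214.3]
tcp_rot: [-3.141, 0.001, 1.107]
ft_force: [-0.6, 0.7, 0.6]
opening: 0.999
grip_force: 0.0
```

Call:
step_arm(
  plan=[
    {"x": 0, "y": 0, "z": 0, "rx": 0, "ry": 0, "rz": -1},
    {"x": 0, "y": 0, "z": 0, "rx": 0, "ry": 0, "rz": -1},
    {"x": 0, "y": 0, "z": 0, "rx": 0, "ry": 0, "rz": -1},
    {"x": 0, "y": 0, "z": 0, "rx": 0, "ry": 0, "rz": -1},
    {"x": 0, "y": 0, "z": 0, "rx": 0, "ry": 0, "rz": -1},
    {"x": 0, "y": 0, "z": 0, "rx": 0, "ry": 0, "rz": -1},
    {"x": 0, "y": 0, "z": 0, "rx": 0, "ry": 0, "rz": -1},
    {"x": 0, "y": 0, "z": 0, "rx": 0, "ry": 0, "rz": -1},
    {"x": 0, "y": 0, "z": 0, "rx": 0, "ry": 0, "rz": -1},
    {"x": 0, "y": 0, "z": 0, "rx": 0, "ry": 0, "rz": -0.3},
  ],
)

```text
t: 4.27
eef_pos: [496.8, 337.9, 214.2]
tcp_rot: [-3.141, 0.0, 2.038]
ft_force: [-0.4, -0.1, -0.8]
opening: 1.002
grip_force: 0.0
```

Run:
```python
from h import *
c=snap('wrist'); X=cloud(c)
ui=c['image'].astype(int).sum(2)
B=X.reshape(-1,3); im=c['image'].reshape(-1,3).astype(int)
d=np.hypot(B[:,0]-499,B[:,1]-337)
for lo,hi in((92,108),(96,104)):
    m=(B[:,2]>lo)&(B[:,2]<hi)&(d<75)
    Q=B[m]; print(m.sum(), np.median(Q,0) if m.sum() else '', cv2.minAreaRect(Q[:,:2].astype(np.float32)) if m.sum() else '')
cv2.imwrite('pics/w1.png',c['image'][:,:,::-1]); print(state()['joints'])
```

```text
1918 [496.76268406 339.98000334 101.80405865] ((498.424560546875, 336.4493103027344), (14.013188362121582, 106.41114807128906), 25.753095626831055)
1909 [496.82109278 339.74658299 101.80384149] ((498.454345703125, 336.3875427246094), (14.013188362121582, 106.27400207519531), 25.753095626831055)
[ 4.87405432e-01  4.57185491e-01  1.62032626e+00 -7.80005080e-05
  1.06491722e+00  2.17992663e-02]
```

View pics/w1.png

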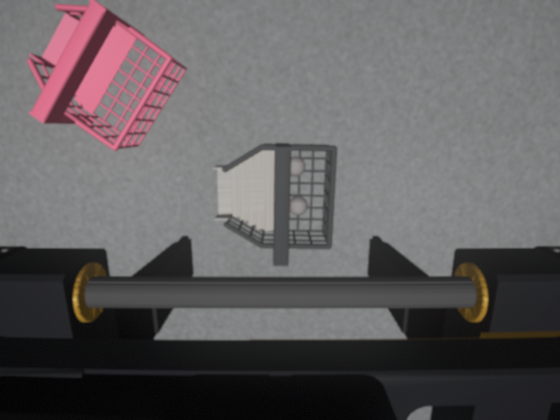

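Wrist view: the bar is vertical at u≈282, v 145–265, the balls are at (297,166) and (297,206), and the spout points left. The pink basket at (110,75) is clear of the fingers. I descend 143 mm, close and check.

Call:
step_arm(
  plan=[
    {"x": -0.08, "y": 0.04, "z": 0.8, "rx": 0, "ry": 0, "rz": 0.1},
    {"x": 0, "y": 0, "z": 0.8, "rx": 0, "ry": 0, "rz": 0},
    {"x": 0, "y": 0, "z": 0.8, "rx": 0, "ry": 0, "rz": 0},
    {"x": 0, "y": 0, "z": 0.8, "rx": 0, "ry": 0, "rz": 0},
    {"x": 0, "y": 0, "z": 0.8, "rx": 0, "ry": 0, "rz": 0},
    {"x": 0, "y": 0, "z": 0.6, "rx": 0, "ry": 0, "rz": 0},
    {"x": 0, "y": 0, "z": 0.5, "rx": 0, "ry": 0, "rz": 0},
    {"x": 0, "y": 0, "z": 0.4, "rx": 0, "ry": 0, "rz": 0},
    {"x": 0, "y": 0, "z": 0.2, "rx": 0, "ry": 0, "rz": 0},
    {"x": 0, "y": 0, "z": 0, "rx": 0, "ry": 0, "rz": 0},
  ],
)

```text
t: 5.15
eef_pos: [498.5, 336.4, 71.1]
tcp_rot: [-3.14, 0.0, 2.021]
ft_force: [-1.2, 0.3, 0.5]
opening: 1.001
grip_force: 0.0
```

Call:
step_arm(
  plan=[
    {"x": 0, "y": 0, "z": 0, "rx": 0, "ry": 0, "rz": 0},
    {"x": 0, "y": 0, "z": 0, "rx": 0, "ry": 0, "rz": 0},
    {"x": 0, "y": 0, "z": 0, "rx": 0, "ry": 0, "rz": 0},
    {"x": 0, "y": 0, "z": 0, "rx": 0, "ry": 0, "rz": 0},
    {"x": 0, "y": 0, "z": 0, "rx": 0, "ry": 0, "rz": 0},
    {"x": 0, "y": 0, "z": 0, "rx": 0, "ry": 0, "rz": 0},
    {"x": 0, "y": 0, "z": 0, "rx": 0, "ry": 0, "rz": 0},
    {"x": 0, "y": 0, "z": 0, "rx": 0, "ry": 0, "rz": 0},
    {"x": 0, "y": 0, "z": 0, "rx": 0, "ry": 0, "rz": 0},
    {"x": 0, "y": 0, "z": 0, "rx": 0, "ry": 0, "rz": 0},
  ],
  jaw=1,
)

```text
t: 5.98
eef_pos: [498.8, 336.6, 72.1]
tcp_rot: [-3.142, 0.0, 2.022]
ft_force: [-0.5, 0.7, 0.4]
opening: 0.355
grip_force: 0.0
```

Call:
step_arm(
  plan=[
    {"x": 0, "y": 0, "z": 0, "rx": 0, "ry": 0, "rz": 0},
    {"x": 0, "y": 0, "z": 0, "rx": 0, "ry": 0, "rz": 0},
    {"x": 0, "y": 0, "z": 0, "rx": 0, "ry": 0, "rz": 0},
    {"x": 0, "y": 0, "z": 0, "rx": 0, "ry": 0, "rz": 0},
    {"x": 0, "y": 0, "z": 0, "rx": 0, "ry": 0, "rz": 0},
    {"x": 0, "y": 0, "z": 0, "rx": 0, "ry": 0, "rz": 0},
    {"x": 0, "y": 0, "z": 0, "rx": 0, "ry": 0, "rz": 0},
    {"x": 0, "y": 0, "z": 0, "rx": 0, "ry": 0, "rz": 0},
    {"x": 0, "y": 0, "z": 0, "rx": 0, "ry": 0, "rz": 0},
    {"x": 0, "y": 0, "z": 0, "rx": 0, "ry": 0, "rz": 0},
  ],
  jaw=1,
)

```text
t: 6.82
eef_pos: [498.8, 336.6, 72.0]
tcp_rot: [-3.141, 0.0, 2.022]
ft_force: [-0.8, -0.4, -1.6]
opening: 0.147
grip_force: 30.0
```

```bash
python3 -c "
from h import *
s=state();print(s['joints'],s['eef_pos'],s['opening'],s['grip_force'])"
```

```text
[ 4.83945814e-01  6.29663232e-01  1.74977927e+00 -1.41070782e-04
  7.62260030e-01  3.30556766e-02] [498.79555175 336.60452857  72.04322107] 0.1473382938529214 29.998713433742523
```

Gripped: opening 14 mm, 30 N. I lift.

Call:
step_arm(
  plan=[
    {"x": 0, "y": 0, "z": -0.1, "rx": 0, "ry": 0, "rz": 0},
    {"x": 0, "y": 0, "z": -0.3, "rx": 0, "ry": 0, "rz": 0},
    {"x": 0, "y": 0, "z": -0.5, "rx": 0, "ry": 0, "rz": 0},
    {"x": 0, "y": 0, "z": -0.6, "rx": 0, "ry": 0, "rz": 0},
    {"x": 0, "y": 0, "z": -0.6, "rx": 0, "ry": 0, "rz": 0},
    {"x": 0, "y": 0, "z": -0.6, "rx": 0, "ry": 0, "rz": 0},
    {"x": 0, "y": 0, "z": -0.6, "rx": 0, "ry": 0, "rz": 0},
    {"x": 0, "y": 0, "z": -0.4, "rx": 0, "ry": 0, "rz": 0},
    {"x": 0, "y": 0, "z": -0.2, "rx": 0, "ry": 0, "rz": 0},
    {"x": 0, "y": 0, "z": -0.1, "rx": 0, "ry": 0, "rz": 0},
  ],
)

```text
t: 7.65
eef_pos: [498.9, 336.7, 172.8]
tcp_rot: [3.141, 0.0, 2.022]
ft_force: [0.2, 0.3, -4.2]
opening: 0.148
grip_force: 30.0
```

Run:
```python
from h import *
s=state();print(s['joints'],s['eef_pos'],s['opening'],s['grip_force'],s['ft_force'])
D=[(.491577,1.559479,185.73,-596.49,214.04),(.457185,1.620326,496.8,337.9,214.2),(.629663,1.749779,498.796,336.605,72.04)]
D.append((s['joints'][1],s['joints'][2],*s['eef_pos']))
off=np.hypot(498.8,336.6)*np.sin(.5935-.4839)
A=[];b=[]
for q2,q3,x,y,z in D:
    r=np.sqrt(x*x+y*y-off**2); p=q2+q3
    A+= [[1,0,np.sin(q2),np.sin(p),np.cos(p)],[0,1,np.cos(q2),np.cos(p),-np.sin(p)]]; b+=[r,z]
k=np.linalg.lstsq(np.array(A),np.array(b),rcond=None); print(off,k[0],k[2],np.array(A)@k[0]-b,k[3])
```

```text
[ 4.84003971e-01  5.01651164e-01  1.66556009e+00 -1.48991663e-04
  9.73605747e-01  3.30732270e-02] [498.86010043 336.66984128 172.82486468] 0.1481497605930161 29.998055398464203 [ 0.15482325  0.34753348 -4.19348383]
65.81965456601587 [  1.26701331 -73.78514887 581.78822098 410.2603975   40.00195453] 5 [-0.01059625  0.05235808  0.17208067 -0.02520477  0.06937104  0.00775387
 -0.23085546 -0.03490717] [3.45915659 2.82255346 0.18224446 0.18218668 0.03197901]
```

```bash
cat > ik.py <<'E'
import numpy as np
from scipy.spatial.transform import Rotation as Ro
from scipy.optimize import least_squares
def fk(q,L=290):
    rz=lambda a:Ro.from_euler('z',a); ry=lambda a:Ro.from_euler('y',a)
    p=q[1]+q[2]
    w=rz(q[0]).apply([1.27+581.8*np.sin(q[1])+410.3*np.sin(p)+40*np.cos(p),65.8,-73.8+L+581.8*np.cos(q[1])+410.3*np.cos(p)-40*np.sin(p)])
    R=rz(q[0])*ry(p)*rz(q[3])*ry(q[4])*rz(q[5]+np.pi/2)
    return w+L*R.apply([0,0,1]),R
def ik(P,R,q0,L=290):
    f=lambda q:(lambda o:np.r_[(o[0]-P)/100,(o[1].inv()*R).as_rotvec()])(fk(q,L))
    s=least_squares(f,q0); return s.x,s.cost
E
python3 - <<'E'
from ik import *
q0=np.array([.484,.5017,1.6656,0,.9736,.033]); o=fk(q0);print(o[0],o[1].as_euler('xyz'))
for L in(250,330):
  for bd in(30,60,90,-60,-90):
    b=np.radians(bd); q=q0.copy(); ok=1
    for th in np.linspace(0,.85,18):
        # basket frame: Rz(b) Ry(-th); tool x=basket y, tool y=basket x, tool z=-basket z
        Bk=Ro.from_euler('z',b)*Ro.from_euler('y',-th)
        T=Bk*Ro.from_matrix([[0,1,0],[1,0,0],[0,0,-1]])
        bar=np.array([460,-9,50.])-Bk.apply([-70,0,-67]); tcp=bar+T.apply([0,0,19])
        q,c=ik(tcp,T,q,L)
        if th in(0,): print(L,bd,np.round(q,2),c)
    print('   end',np.round(q,2),'cost',round(c,6))
E
```

```text
[498.90938346 336.6179312  172.72308236] [ 3.14090038e+00 -2.28534182e-05  2.02179633e+00]
250 30 [-0.08  0.5   1.93  0.    0.71 -0.6 ] 1.4913376108824925e-28
   end [-0.52  0.43  2.44  1.86  0.74 -2.79] cost 0.0
250 60 [-0.03  0.48  1.99  0.    0.68 -1.08] 3.625472954287506e-29
   end [-0.58  0.48  2.24  1.19  0.94 -2.62] cost 0.0
250 90 [-0.01  0.44  2.07  0.    0.63 -1.58] 6.093585024046269e-28
   end [-0.52  0.56  2.03  0.78  1.2  -2.63] cost 0.0
250 -60 [-0.27  0.48  1.98 -0.    0.68  0.78] 2.7193187433025345e-20
   end [ 0.21  0.48  2.26 -1.51  0.8   2.6 ] cost 0.0
250 -90 [-0.31  0.44  2.06  0.    0.64  1.26] 3.431470982001537e-31
   end [ 0.22  0.55  2.04 -0.99  1.07  2.53] cost 0.0
330 30 [-0.08  0.5   1.93 -0.    0.71 -0.6 ] 9.741860690583379e-29
   end [-0.7   0.51  2.55  1.85  0.83 -3.04] cost 0.0
330 60 [-0.03  0.48  1.99  0.    0.68 -1.08] 2.583457596988245e-29
   end [-0.73  0.55  2.27  1.12  0.96 -2.75] cost 0.0
330 90 [-0.01  0.44  2.07  0.    0.63 -1.58] 3.95672192477883e-28
   end [-0.62  0.63  1.98  0.71  1.22 -2.69] cost 0.0
330 -60 [-0.27  0.48  1.98 -0.    0.68  0.78] 2.730070971288409e-20
   end [ 0.36  0.54  2.29 -1.46  0.84  2.72] cost 0.0
330 -90 [-0.31  0.44  2.06  0.    0.64  1.26] 1.8391607914911645e-30
   end [ 0.33  0.62  2.   -0.92  1.1   2.59] cost 0.0
```

Run:
```python
from ik import *
q0=np.array([.484,.5017,1.6656,0,.9736,.033]); L=290
lo=np.array([-3.1,-.84,.05,-1.13,.06,-2.69]);hi=np.array([3.1,2.19,2.79,4.28,2.93,2.69])
for bd in(75,90,105,120,135,-75,-90,-105,-120,-135):
    b=np.radians(bd); q=q0.copy()
    for th in np.linspace(0,.85,18):
        Bk=Ro.from_euler('z',b)*Ro.from_euler('y',-th)
        T=Bk*Ro.from_matrix([[0,1,0],[1,0,0],[0,0,-1]])
        bar=np.array([460,-9,50.])-Bk.apply([-70,0,-67])
        q,c=ik(bar+T.apply([0,0,19]),T,q,L)
        if abs(th-.75)<.01 or th>.84: print(bd,round(th,2),np.round(q,2),'margin',np.round(min((q-lo).min(),(hi-q).min()),2))
```

```text
75 0.75 [-0.56  0.51  2.13  0.89  0.99 -2.56] margin 0.13
75 0.85 [-0.62  0.55  2.13  0.93  1.08 -2.65] margin 0.04
90 0.75 [-0.52  0.55  2.02  0.72  1.12 -2.6 ] margin 0.09
90 0.85 [-0.57  0.59  2.01  0.74  1.21 -2.66] margin 0.03
105 0.75 [-0.47  0.59  1.92  0.57  1.24 -2.66] margin 0.03
105 0.85 [-0.51  0.64  1.89  0.59  1.33 -2.7 ] margin -0.01
120 0.75 [-0.41  0.62  1.83  0.43  1.35 -2.74] margin -0.05
120 0.85 [-0.43  0.68  1.79  0.45  1.44 -2.77] margin -0.08
135 0.75 [-0.34  0.65  1.76  0.3   1.43 -2.85] margin -0.16
135 0.85 [-0.36  0.71  1.7   0.32  1.53 -2.86] margin -0.17
-75 0.75 [ 0.23  0.5   2.15 -1.13  0.86  2.47] margin 0.0
-75 0.85 [ 0.29  0.55  2.15 -1.18  0.95  2.58] margin -0.05
-90 0.75 [ 0.22  0.54  2.04 -0.91  1.    2.48] margin 0.21
-90 0.85 [ 0.28  0.59  2.02 -0.96  1.09  2.56] margin 0.13
-105 0.75 [ 0.19  0.58  1.94 -0.74  1.14  2.53] margin 0.16
-105 0.85 [ 0.24  0.63  1.91 -0.78  1.22  2.58] margin 0.11
-120 0.75 [ 0.14  0.62  1.85 -0.6   1.26  2.6 ] margin 0.09
-120 0.85 [ 0.18  0.67  1.8  -0.63  1.35  2.64] margin 0.05
-135 0.75 [ 0.09  0.65  1.77 -0.46  1.37  2.69] margin -0.0
-135 0.85 [ 0.12  0.7   1.72 -0.49  1.47  2.72] margin -0.03
```

Call:
step_arm(
  plan=[
    {"x": -0.1, "y": -0.06, "z": 0, "rx": 0, "ry": 0, "rz": 0},
    {"x": -0.25, "y": -0.16, "z": 0, "rx": 0, "ry": 0, "rz": 0},
    {"x": -0.4, "y": -0.26, "z": 0, "rx": 0, "ry": 0, "rz": 0},
    {"x": -0.55, "y": -0.35, "z": 0, "rx": 0, "ry": 0, "rz": 0},
    {"x": -0.55, "y": -0.35, "z": 0, "rx": 0, "ry": 0, "rz": 0},
    {"x": -0.55, "y": -0.35, "z": 0, "rx": 0, "ry": 0, "rz": 0},
    {"x": -0.55, "y": -0.35, "z": 0, "rx": 0, "ry": 0, "rz": 0},
    {"x": -0.55, "y": -0.35, "z": 0, "rx": 0, "ry": 0, "rz": 0},
    {"x": -0.55, "y": -0.35, "z": 0, "rx": 0, "ry": 0, "rz": 0},
    {"x": -0.55, "y": -0.35, "z": 0, "rx": 0, "ry": 0, "rz": 0},
  ],
)

```text
t: 8.48
eef_pos: [482.4, 199.3, 171.8]
tcp_rot: [-3.141, 0.0, 2.021]
ft_force: [-0.1, 0.2, -4.1]
opening: 0.144
grip_force: 30.0
```

Call:
step_arm(
  plan=[
    {"x": -0.55, "y": -0.35, "z": 0, "rx": 0, "ry": 0, "rz": 0},
    {"x": -0.55, "y": -0.35, "z": 0, "rx": 0, "ry": 0, "rz": 0},
    {"x": -0.55, "y": -0.35, "z": 0, "rx": 0, "ry": 0, "rz": 0},
    {"x": -0.55, "y": -0.35, "z": 0, "rx": 0, "ry": 0, "rz": 0},
    {"x": -0.55, "y": -0.35, "z": 0, "rx": 0, "ry": 0, "rz": 0},
    {"x": -0.55, "y": -0.35, "z": 0, "rx": 0, "ry": 0, "rz": 0},
    {"x": -0.55, "y": -0.35, "z": 0, "rx": 0, "ry": 0, "rz": 0},
    {"x": -0.55, "y": -0.35, "z": 0, "rx": 0, "ry": 0, "rz": 0},
    {"x": -0.55, "y": -0.35, "z": 0, "rx": 0, "ry": 0, "rz": 0},
    {"x": -0.55, "y": -0.35, "z": 0, "rx": 0, "ry": 0, "rz": 0},
  ],
)

```text
t: 9.32
eef_pos: [463.2, 37.7, 171.9]
tcp_rot: [-3.141, -0.0, 2.021]
ft_force: [0.5, 0.2, -3.8]
opening: 0.147
grip_force: 30.0
```

Call:
step_arm(
  plan=[
    {"x": -0.55, "y": -0.35, "z": 0, "rx": 0, "ry": 0, "rz": 0},
    {"x": -0.55, "y": -0.35, "z": 0, "rx": 0, "ry": 0, "rz": 0},
    {"x": -0.55, "y": -0.35, "z": 0, "rx": 0, "ry": 0, "rz": 0},
    {"x": -0.55, "y": -0.35, "z": 0, "rx": 0, "ry": 0, "rz": 0},
    {"x": -0.55, "y": -0.35, "z": 0, "rx": 0, "ry": 0, "rz": 0},
    {"x": -0.5, "y": -0.32, "z": 0, "rx": 0, "ry": 0, "rz": 0},
    {"x": -0.4, "y": -0.26, "z": 0, "rx": 0, "ry": 0, "rz": 0},
    {"x": -0.3, "y": -0.19, "z": 0, "rx": 0, "ry": 0, "rz": 0},
    {"x": -0.15, "y": -0.1, "z": 0, "rx": 0, "ry": 0, "rz": 0},
    {"x": -0.06, "y": -0.04, "z": 0, "rx": 0, "ry": 0, "rz": 0},
  ],
)

```text
t: 10.15
eef_pos: [449.2, -84.0, 172.0]
tcp_rot: [-3.141, -0.0, 2.021]
ft_force: [-0.6, 0.2, -3.4]
opening: 0.147
grip_force: 30.0
```

Call:
step_arm(
  plan=[
    {"x": 0, "y": 0, "z": 0, "rx": 0, "ry": 0, "rz": 0.3},
    {"x": 0, "y": 0, "z": 0, "rx": 0, "ry": 0, "rz": 0.6},
    {"x": 0, "y": 0, "z": 0, "rx": 0, "ry": 0, "rz": 0.8},
    {"x": 0, "y": 0, "z": 0, "rx": 0, "ry": 0, "rz": 0.8},
    {"x": 0, "y": 0, "z": 0, "rx": 0, "ry": 0, "rz": 0.8},
    {"x": 0, "y": 0, "z": 0, "rx": 0, "ry": 0, "rz": 0.8},
    {"x": 0, "y": 0, "z": 0, "rx": 0, "ry": 0, "rz": 0.8},
    {"x": 0, "y": 0, "z": 0, "rx": 0, "ry": 0, "rz": 0.8},
    {"x": 0, "y": 0, "z": 0, "rx": 0, "ry": 0, "rz": 0.8},
    {"x": 0, "y": 0, "z": 0, "rx": 0, "ry": 0, "rz": 0.8},
  ],
)

```text
t: 10.98
eef_pos: [449.5, -82.8, 172.1]
tcp_rot: [-3.141, -0.0, 1.288]
ft_force: [0.1, 0.5, -4.2]
opening: 0.143
grip_force: 30.0
```

Call:
step_arm(
  plan=[
    {"x": 0, "y": 0, "z": 0, "rx": 0, "ry": 0, "rz": 0.8},
    {"x": 0, "y": 0, "z": 0, "rx": 0, "ry": 0, "rz": 0.8},
    {"x": 0, "y": 0, "z": 0, "rx": 0, "ry": 0, "rz": 0.8},
    {"x": 0, "y": 0, "z": 0, "rx": 0, "ry": 0, "rz": 0.8},
    {"x": 0, "y": 0, "z": 0, "rx": 0, "ry": 0, "rz": 0.8},
    {"x": 0, "y": 0, "z": 0, "rx": 0, "ry": 0, "rz": 0.8},
    {"x": 0, "y": 0, "z": 0, "rx": 0, "ry": 0, "rz": 0.8},
    {"x": 0, "y": 0, "z": 0, "rx": 0, "ry": 0, "rz": 0.8},
    {"x": 0, "y": 0, "z": 0, "rx": 0, "ry": 0, "rz": 0.8},
    {"x": 0, "y": 0, "z": 0, "rx": 0, "ry": 0, "rz": 0.8},
  ],
)

```text
t: 11.82
eef_pos: [449.5, -82.8, 172.0]
tcp_rot: [-3.141, 0.0, 0.488]
ft_force: [0.6, -0.6, -3.5]
opening: 0.148
grip_force: 30.0
```

Call:
step_arm(
  plan=[
    {"x": 0, "y": 0, "z": 0.1, "rx": 0, "ry": 0, "rz": 0.8},
    {"x": 0, "y": 0, "z": 0.15, "rx": 0, "ry": 0, "rz": 0.8},
    {"x": 0, "y": 0, "z": 0.2, "rx": 0, "ry": 0, "rz": 0.8},
    {"x": 0, "y": 0, "z": 0.2, "rx": 0, "ry": 0, "rz": 0.8},
    {"x": 0, "y": 0, "z": 0.2, "rx": 0, "ry": 0, "rz": 0.8},
    {"x": 0, "y": 0, "z": 0.2, "rx": 0, "ry": 0, "rz": 0.8},
    {"x": 0, "y": 0, "z": 0.2, "rx": 0, "ry": 0, "rz": 0.7},
    {"x": 0, "y": 0, "z": 0.2, "rx": 0, "ry": 0, "rz": 0.5},
    {"x": 0, "y": 0, "z": 0.15, "rx": 0, "ry": 0, "rz": 0.3},
    {"x": 0, "y": 0, "z": 0.1, "rx": 0, "ry": 0, "rz": 0},
  ],
)

```text
t: 12.65
eef_pos: [449.5, -82.8, 129.2]
tcp_rot: [-3.141, 0.0, -0.139]
ft_force: [0.6, -0.4, -3.3]
opening: 0.15
grip_force: 30.0
```

Run:
```python
from h import *
s=state();print(s['joints'],s['eef_pos'],s['tcp_rot'],s['ft_force'],s['t'])
for n in('scene','top'):
    c=snap(n); cv2.imwrite(f'pics/{n}2.png',c['image'][:,:,::-1])
c=pickle.load(open('scene.pkl','rb'))
cv2.imwrite('pics/carry.png',cv2.resize(c['image'][110:300,180:420],(800,600))[:,:,::-1])
```

```text
[-3.26934149e-01  3.80690590e-01  2.05346780e+00  7.03497856e-06
  7.07926282e-01  1.38290162e+00] [449.45319729 -82.82370248 129.24084412] [-3.14149626e+00  4.82506241e-04 -1.39044764e-01] [ 0.55824729 -0.393237   -3.25947562] 12.65
```

View pics/carry.png

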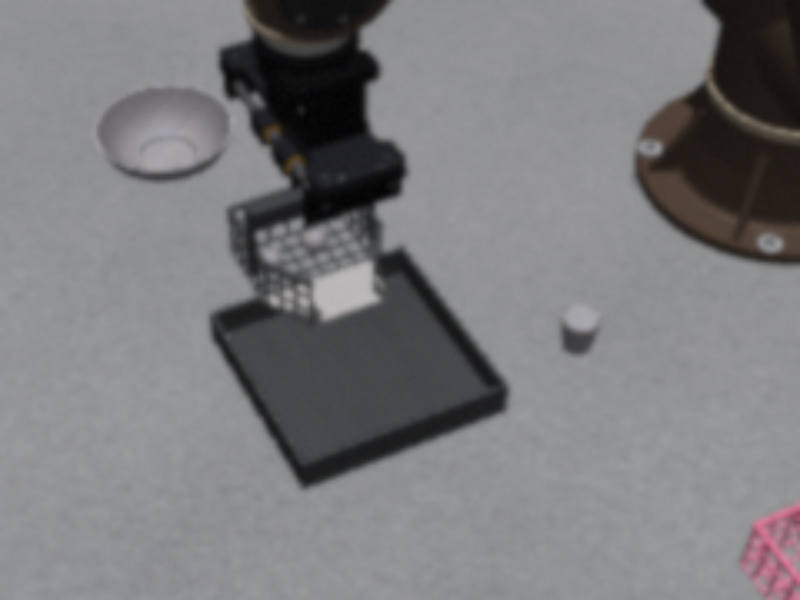

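Crop: the basket is upright over the tray's near edge with the balls inside at about (270,250) and (315,235), and the spout lip at (345,310) is above the tray floor. The bowl is clear. Next I work out the tilt rows.

Run:
```python
from ik import *
b=-1.710; M=Ro.from_matrix([[0,1,0],[1,0,0],[0,0,-1]])
wp=np.array([[0,80.2],[14,50],[20,39],[27,31],[46,29]]); n=[10,10,10,10]
# per phase: rows
tcp0=np.array([449.45,-82.8,129.2])
def pose(th,lz):
    Bk=Ro.from_euler('z',b)*Ro.from_euler('y',-np.radians(th)); T=Bk*M
    B0=Ro.from_euler('z',b)
    lip=tcp0+[0,0,18]+B0.apply([-70,0,-67]); lip[2]=lz
    return lip-Bk.apply([-70,0,-67])+T.apply([0,0,18]),T
q=np.array([-.327,.381,2.053,0,.708,1.383])
P,T=pose(0,80.2)
for k in range(4):
    print('phase',k,'per-row drx',np.radians(wp[k+1,0]-wp[k,0])/10/.1)
    for a in np.arange(1,11)/10:
        th,lz=wp[k]*(1-a)+wp[k+1]*a
        P2,T2=pose(th,lz); d=T.inv().apply(P2-P)/25; print(np.round(d,2),end=' '); P,T=P2,T2
        q2,c=ik(P,T,q); dq=q2-q; q=q2
    print('\n',np.round(P,1),np.round(T.as_euler('xyz'),3),np.round(q,2),'dq/row',np.round(dq,3))
```

```text
phase 0 per-row drx 0.24434609527920612
[-0.   -0.05  0.05] [-0.   -0.05  0.05] [ 0.   -0.05  0.05] [ 0.   -0.06  0.05] [ 0.   -0.06  0.05] [-0.   -0.06  0.05] [ 0.   -0.07  0.05] [-0.   -0.07  0.05] [ 0.   -0.07  0.05] [ 0.   -0.08  0.05] 
 [451.4 -69.  114.5] [ 2.897  0.    -0.139] [-0.14  0.42  2.07 -0.39  0.69  1.88] dq/row [ 0.019  0.007  0.    -0.039  0.004  0.05 ]
phase 1 per-row drx 0.10471975511965978
[-0.   -0.03  0.01] [-0.   -0.03  0.01] [ 0.   -0.03  0.01] [ 0.   -0.03  0.01] [-0.   -0.03  0.01] [ 0.   -0.03  0.01] [-0.   -0.03  0.01] [ 0.   -0.03  0.01] [-0.   -0.03  0.01] [ 0.   -0.04  0.01] 
 [452.4 -62.  109. ] [ 2.793  0.    -0.139] [-0.06  0.46  2.07 -0.54  0.72  2.08] dq/row [ 0.008  0.004 -0.    -0.014  0.004  0.019]
phase 2 per-row drx 0.12217304763960306
[ 0.   -0.04 -0.  ] [-0.   -0.04 -0.  ] [-0.   -0.04 -0.  ] [ 0.   -0.04 -0.  ] [ 0.   -0.04 -0.  ] [-0.   -0.04 -0.  ] [ 0.   -0.04 -0.  ] [ 0.   -0.04 -0.01] [-0.   -0.04 -0.01] [-0.   -0.04 -0.01] 
 [453.6 -53.2 106.4] [ 2.67  -0.    -0.139] [ 0.02  0.5   2.05 -0.68  0.8   2.27] dq/row [ 0.009  0.005 -0.001 -0.012  0.008  0.017]
phase 3 per-row drx 0.33161255787892263
[ 0.   -0.07 -0.08] [ 0.   -0.07 -0.08] [-0.   -0.07 -0.08] [ 0.   -0.07 -0.09] [ 0.   -0.07 -0.09] [-0.   -0.07 -0.09] [ 0.   -0.07 -0.09] [ 0.   -0.07 -0.09] [-0.   -0.07 -0.09] [-0.   -0.07 -0.09] 
 [457.3 -26.7 113.4] [ 2.339  0.    -0.139] [ 0.23  0.62  1.99 -0.86  1.08  2.58] dq/row [ 0.018  0.015 -0.008 -0.012  0.03   0.023]
```

Call:
step_arm(
  plan=[
    {"x": 0, "y": -0.05, "z": 0.05, "rx": -0.24, "ry": 0, "rz": 0},
    {"x": 0, "y": -0.05, "z": 0.05, "rx": -0.24, "ry": 0, "rz": 0},
    {"x": 0, "y": -0.05, "z": 0.05, "rx": -0.24, "ry": 0, "rz": 0},
    {"x": 0, "y": -0.06, "z": 0.05, "rx": -0.25, "ry": 0, "rz": 0},
    {"x": 0, "y": -0.06, "z": 0.05, "rx": -0.25, "ry": 0, "rz": 0},
    {"x": 0, "y": -0.06, "z": 0.05, "rx": -0.25, "ry": 0, "rz": 0},
    {"x": 0, "y": -0.07, "z": 0.05, "rx": -0.25, "ry": 0, "rz": 0},
    {"x": 0, "y": -0.07, "z": 0.05, "rx": -0.24, "ry": 0, "rz": 0},
    {"x": 0, "y": -0.07, "z": 0.05, "rx": -0.24, "ry": 0, "rz": 0},
    {"x": 0, "y": -0.08, "z": 0.05, "rx": -0.24, "ry": 0, "rz": 0},
  ],
)

```text
t: 13.58
eef_pos: [451.8, -69.2, 115.6]
tcp_rot: [2.896, -0.001, -0.137]
ft_force: [0.1, -0.7, -3.4]
opening: 0.146
grip_force: 30.0
```

```bash
python3 -c "
from h import *
s=state();print(s['joints'],s['ft_force'])"
```

```text
[-0.15183734  0.42216555  2.06641457 -0.39257597  0.68721939  1.86527621] [ 0.06947106 -0.7056859  -3.39938866]
```

The joints follow the model. I carry on with the slow tilt.

Call:
step_arm(
  plan=[
    {"x": 0, "y": -0.03, "z": 0.02, "rx": -0.1, "ry": 0, "rz": 0},
    {"x": 0, "y": -0.03, "z": 0.02, "rx": -0.1, "ry": 0, "rz": 0},
    {"x": 0, "y": -0.03, "z": 0.02, "rx": -0.1, "ry": 0, "rz": 0},
    {"x": 0, "y": -0.03, "z": 0.01, "rx": -0.11, "ry": 0, "rz": 0},
    {"x": 0, "y": -0.03, "z": 0.01, "rx": -0.11, "ry": 0, "rz": 0},
    {"x": 0, "y": -0.03, "z": 0.01, "rx": -0.11, "ry": 0, "rz": 0},
    {"x": 0, "y": -0.03, "z": 0.01, "rx": -0.11, "ry": 0, "rz": 0},
    {"x": 0, "y": -0.03, "z": 0.01, "rx": -0.11, "ry": 0, "rz": 0},
    {"x": 0, "y": -0.03, "z": 0.01, "rx": -0.1, "ry": 0, "rz": 0},
    {"x": 0, "y": -0.04, "z": 0.01, "rx": -0.1, "ry": 0, "rz": 0},
  ],
)

```text
t: 14.42
eef_pos: [452.5, -62.9, 110.0]
tcp_rot: [2.792, -0.0, -0.138]
ft_force: [-1.0, -1.0, -3.5]
opening: 0.144
grip_force: 30.0
```

Call:
step_arm(
  plan=[
    {"x": 0, "y": -0.04, "z": 0, "rx": -0.12, "ry": 0, "rz": 0},
    {"x": 0, "y": -0.04, "z": 0, "rx": -0.12, "ry": 0, "rz": 0},
    {"x": 0, "y": -0.04, "z": 0, "rx": -0.12, "ry": 0, "rz": 0},
    {"x": 0, "y": -0.04, "z": 0, "rx": -0.12, "ry": 0, "rz": 0},
    {"x": 0, "y": -0.04, "z": 0, "rx": -0.12, "ry": 0, "rz": 0},
    {"x": 0, "y": -0.04, "z": 0, "rx": -0.12, "ry": 0, "rz": 0},
    {"x": 0, "y": -0.04, "z": 0, "rx": -0.12, "ry": 0, "rz": 0},
    {"x": 0, "y": -0.04, "z": -0.01, "rx": -0.12, "ry": 0, "rz": 0},
    {"x": 0, "y": -0.04, "z": -0.01, "rx": -0.13, "ry": 0, "rz": 0},
    {"x": 0, "y": -0.04, "z": -0.01, "rx": -0.13, "ry": 0, "rz": 0},
  ],
)

```text
t: 15.25
eef_pos: [453.9, -53.4, 106.8]
tcp_rot: [2.669, -0.0, -0.138]
ft_force: [-0.3, 0.6, -3.1]
opening: 0.146
grip_force: 30.0
```

Call:
step_arm(
  plan=[
    {"x": 0, "y": -0.07, "z": -0.08, "rx": -0.33, "ry": 0, "rz": 0},
    {"x": 0, "y": -0.07, "z": -0.08, "rx": -0.33, "ry": 0, "rz": 0},
    {"x": 0, "y": -0.07, "z": -0.08, "rx": -0.33, "ry": 0, "rz": 0},
    {"x": 0, "y": -0.07, "z": -0.09, "rx": -0.33, "ry": 0, "rz": 0},
    {"x": 0, "y": -0.07, "z": -0.09, "rx": -0.33, "ry": 0, "rz": 0},
    {"x": 0, "y": -0.07, "z": -0.09, "rx": -0.33, "ry": 0, "rz": 0},
    {"x": 0, "y": -0.07, "z": -0.09, "rx": -0.33, "ry": 0, "rz": 0},
    {"x": 0, "y": -0.07, "z": -0.09, "rx": -0.33, "ry": 0, "rz": 0},
    {"x": 0, "y": -0.07, "z": -0.09, "rx": -0.34, "ry": 0, "rz": 0},
    {"x": 0, "y": -0.07, "z": -0.09, "rx": -0.34, "ry": 0, "rz": 0},
  ],
)

```text
t: 16.08
eef_pos: [457.8, -26.6, 114.3]
tcp_rot: [2.337, -0.001, -0.138]
ft_force: [0.4, 0.1, -2.9]
opening: 0.144
grip_force: 30.0
```

Call:
step_arm(
  plan=[
    {"x": 0, "y": 0, "z": 0, "rx": 0, "ry": 0, "rz": 0},
    {"x": 0, "y": 0, "z": 0, "rx": 0, "ry": 0, "rz": 0},
    {"x": 0, "y": 0, "z": 0, "rx": 0, "ry": 0, "rz": 0},
    {"x": 0, "y": 0, "z": 0, "rx": 0, "ry": 0, "rz": 0},
    {"x": 0, "y": 0, "z": 0, "rx": 0, "ry": 0, "rz": 0},
    {"x": 0, "y": 0, "z": 0, "rx": 0, "ry": 0, "rz": 0},
    {"x": 0, "y": 0, "z": 0, "rx": 0, "ry": 0, "rz": 0},
    {"x": 0, "y": 0, "z": 0, "rx": 0, "ry": 0, "rz": 0},
    {"x": 0, "y": 0, "z": 0, "rx": 0, "ry": 0, "rz": 0},
    {"x": 0, "y": 0, "z": 0, "rx": 0, "ry": 0, "rz": 0},
  ],
)

```text
t: 16.92
eef_pos: [457.5, -27.0, 114.2]
tcp_rot: [2.339, -0.0, -0.138]
ft_force: [1.2, -0.0, -2.9]
opening: 0.144
grip_force: 30.0
```

Run:
```python
from h import *
s=state();print(s['joints'],s['ft_force'])
c=snap('scene')
cv2.imwrite('pics/pour.png',cv2.resize(c['image'][110:300,180:420],(800,600))[:,:,::-1])
```

```text
[ 0.20245948  0.60789012  1.99744488 -0.87918812  1.07671456  2.56293081] [ 1.23134647 -0.01930556 -2.86471151]
```

View pics/pour.png

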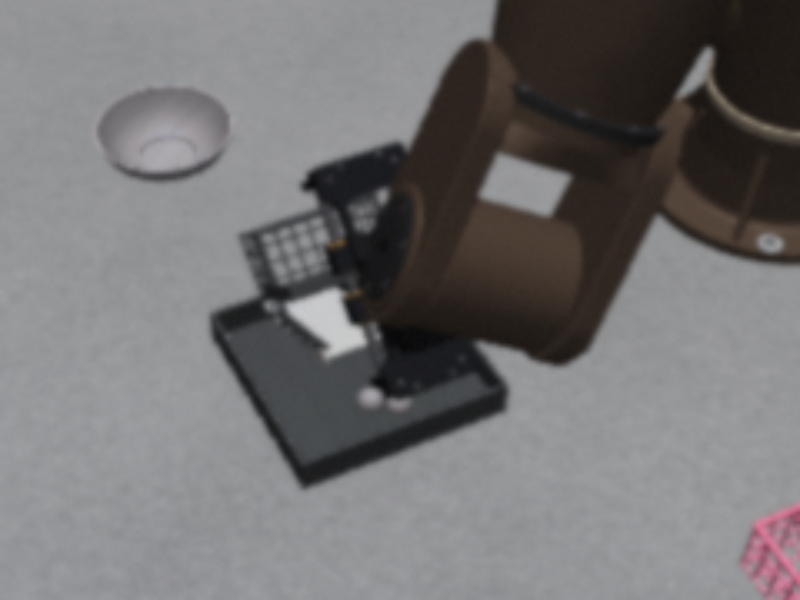

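Both balls are in the tray at about (370,397) and (398,402), beside the gripper. The basket looks empty apart from an unclear bright spot at its rear edge, (270,305), which I will check once it is clear. I raise, level, and move to free bench at about (480,220).

Call:
step_arm(
  plan=[
    {"x": 0, "y": 0.1, "z": -0.1, "rx": 0, "ry": 0, "rz": 0},
    {"x": 0, "y": 0.15, "z": -0.15, "rx": 0, "ry": 0, "rz": 0},
    {"x": 0, "y": 0.2, "z": -0.2, "rx": 0, "ry": 0, "rz": 0},
    {"x": 0, "y": 0.2, "z": -0.2, "rx": 0, "ry": 0, "rz": 0},
    {"x": 0, "y": 0.2, "z": -0.2, "rx": 0, "ry": 0, "rz": 0},
    {"x": 0, "y": 0.2, "z": -0.2, "rx": 0, "ry": 0, "rz": 0},
    {"x": 0, "y": 0.2, "z": -0.2, "rx": 0, "ry": 0, "rz": 0},
    {"x": 0, "y": 0.2, "z": -0.2, "rx": 0, "ry": 0, "rz": 0},
    {"x": 0, "y": 0.2, "z": -0.2, "rx": 0, "ry": 0, "rz": 0},
    {"x": 0, "y": 0.1, "z": -0.1, "rx": 0, "ry": 0, "rz": 0},
  ],
)

```text
t: 17.8
eef_pos: [457.8, -25.8, 177.1]
tcp_rot: [2.339, -0.001, -0.138]
ft_force: [0.4, 0.3, -2.4]
opening: 0.147
grip_force: 30.0
```

Call:
step_arm(
  plan=[
    {"x": 0, "y": 0, "z": 0, "rx": 0.3, "ry": 0, "rz": 0},
    {"x": 0, "y": 0, "z": 0, "rx": 0.4, "ry": 0, "rz": 0},
    {"x": 0, "y": 0, "z": 0, "rx": 0.4, "ry": 0, "rz": 0},
    {"x": 0, "y": 0, "z": 0, "rx": 0.4, "ry": 0, "rz": 0},
    {"x": 0, "y": 0, "z": 0, "rx": 0.4, "ry": 0, "rz": 0},
    {"x": 0, "y": 0, "z": 0, "rx": 0.4, "ry": 0, "rz": 0},
    {"x": 0, "y": 0, "z": 0, "rx": 0.4, "ry": 0, "rz": 0},
    {"x": 0, "y": 0, "z": 0, "rx": 0.4, "ry": 0, "rz": 0},
    {"x": 0, "y": 0, "z": 0, "rx": 0.4, "ry": 0, "rz": 0},
    {"x": 0, "y": 0, "z": 0, "rx": 0.4, "ry": 0, "rz": 0},
  ],
)

```text
t: 18.63
eef_pos: [457.5, -26.0, 176.1]
tcp_rot: [2.731, -0.0, -0.138]
ft_force: [-0.0, 0.6, -3.5]
opening: 0.144
grip_force: 30.0
```

Call:
step_arm(
  plan=[
    {"x": 0, "y": 0, "z": 0, "rx": 0.5, "ry": 0, "rz": 0},
    {"x": 0, "y": 0, "z": 0, "rx": 0.5, "ry": 0, "rz": 0},
    {"x": 0, "y": 0, "z": 0, "rx": 0.5, "ry": 0, "rz": 0},
    {"x": 0, "y": 0, "z": 0, "rx": 0.5, "ry": 0, "rz": 0},
    {"x": 0, "y": 0, "z": 0, "rx": 0.5, "ry": 0, "rz": 0},
    {"x": 0, "y": 0, "z": 0, "rx": 0.5, "ry": 0, "rz": 0},
    {"x": 0, "y": 0, "z": 0, "rx": 0.5, "ry": 0, "rz": 0},
    {"x": 0, "y": 0, "z": 0, "rx": 0.4, "ry": 0, "rz": 0},
    {"x": 0, "y": 0, "z": 0, "rx": 0.2, "ry": 0, "rz": 0},
    {"x": 0, "y": 0, "z": 0, "rx": 0.02, "ry": 0, "rz": 0},
  ],
)

```text
t: 19.47
eef_pos: [457.4, -26.6, 176.1]
tcp_rot: [-3.142, -0.0, -0.139]
ft_force: [-0.8, -0.3, -3.2]
opening: 0.147
grip_force: 30.0
```

Call:
step_arm(
  plan=[
    {"x": 0, "y": -0.2, "z": 0, "rx": 0, "ry": 0, "rz": 0},
    {"x": 0, "y": -0.4, "z": 0, "rx": 0, "ry": 0, "rz": 0},
    {"x": -0.05, "y": -0.55, "z": 0, "rx": 0, "ry": 0, "rz": 0},
    {"x": -0.05, "y": -0.55, "z": 0, "rx": 0, "ry": 0, "rz": 0},
    {"x": -0.05, "y": -0.55, "z": 0, "rx": 0, "ry": 0, "rz": 0},
    {"x": -0.05, "y": -0.55, "z": 0, "rx": 0, "ry": 0, "rz": 0},
    {"x": -0.05, "y": -0.55, "z": 0, "rx": 0, "ry": 0, "rz": 0},
    {"x": 0, "y": -0.55, "z": 0, "rx": 0, "ry": 0, "rz": 0},
    {"x": 0, "y": -0.55, "z": 0, "rx": 0, "ry": 0, "rz": 0},
    {"x": 0, "y": -0.55, "z": 0, "rx": 0, "ry": 0, "rz": 0},
  ],
)

```text
t: 20.3
eef_pos: [468.5, 100.6, 175.9]
tcp_rot: [3.14, -0.0, -0.137]
ft_force: [1.0, -0.0, -3.2]
opening: 0.145
grip_force: 30.0
```

Call:
step_arm(
  plan=[
    {"x": 0, "y": -0.55, "z": 0, "rx": 0, "ry": 0, "rz": 0},
    {"x": -0.05, "y": -0.55, "z": 0, "rx": 0, "ry": 0, "rz": 0},
    {"x": -0.05, "y": -0.55, "z": 0, "rx": 0, "ry": 0, "rz": 0},
    {"x": -0.05, "y": -0.55, "z": 0, "rx": 0, "ry": 0, "rz": 0},
    {"x": -0.05, "y": -0.55, "z": 0, "rx": 0, "ry": 0, "rz": 0},
    {"x": -0.05, "y": -0.55, "z": 0, "rx": 0, "ry": 0, "rz": 0},
    {"x": 0, "y": -0.55, "z": 0, "rx": 0, "ry": 0, "rz": 0},
    {"x": 0, "y": -0.5, "z": 0, "rx": 0, "ry": 0, "rz": 0},
    {"x": 0, "y": -0.4, "z": 0, "rx": 0, "ry": 0, "rz": 0},
    {"x": 0, "y": -0.2, "z": 0, "rx": 0, "ry": 0, "rz": 0},
  ],
)

```text
t: 21.13
eef_pos: [479.4, 223.9, 175.7]
tcp_rot: [3.14, -0.0, -0.137]
ft_force: [0.6, -0.1, -3.7]
opening: 0.143
grip_force: 30.0
```

Run:
```python
from h import *
s=state();print(s['joints'],s['tcp_rot'],s['ft_force'])
a=snap('scene');b=snap('top')
A=cv2.resize(a['image'][140:360,200:420],(400,400)); B=cv2.resize(b['image'][140:270,180:310],(400,400))
cv2.imwrite('pics/after.png',np.hstack([A,B])[:,:,::-1])
for c,(a0,a1,b0,b1) in((a,(235,340,180,270)),(b,(230,320,155,245))):
    X=cloud(c)[b0:b1,a0:a1].reshape(-1,3); t=X[(X[:,2]>26)&(X[:,2]<42)]; print(cv2.minAreaRect(t[:,:2].astype(np.float32)))
X=cloud(a)[285:365,320:395]; print('z at landing spot',0)
Y=cloud(b).reshape(-1,3); m=(abs(Y[:,0]-480)<80)&(Y[:,1]>100)&(Y[:,1]<320)&(Y[:,2]<60)&(Y[:,2]>12); print('things low there',m.sum())
```

```text
[ 3.12582288e-01  4.02369415e-01  1.83858897e+00 -1.40535277e-03
  9.01027139e-01  2.02105525e+00] [ 3.14042984e+00 -1.25182675e-04 -1.36803892e-01] [ 0.60839344 -0.08702035 -3.74617419]
((461.2712097167969, -9.632568359375), (184.92884826660156, 180.0613250732422), 82.24515533447266)
((459.5151062011719, -8.593727111816406), (179.9591827392578, 181.16287231445312), 82.01058959960938)
z at landing spot 0
things low there 0
```

View pics/after.png

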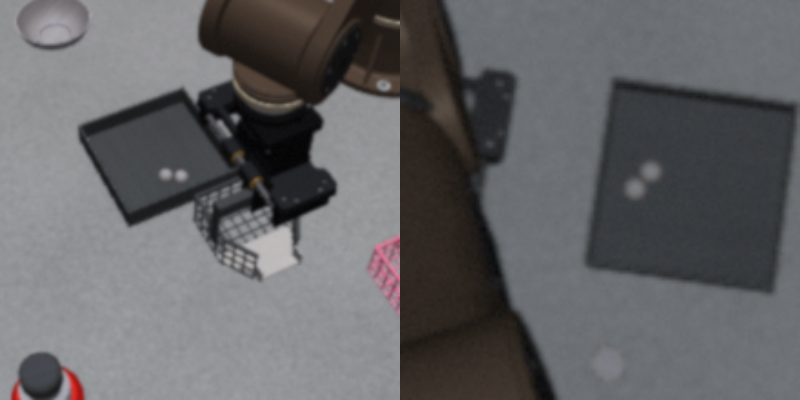

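Both balls lie in the tray (right half at (635,188) and (651,172)), the tray has not moved, and the basket is empty. I lower 103 mm.

Call:
step_arm(
  plan=[
    {"x": 0, "y": 0, "z": 0.3, "rx": 0, "ry": 0, "rz": 0},
    {"x": 0, "y": 0, "z": 0.6, "rx": 0, "ry": 0, "rz": 0},
    {"x": 0, "y": 0, "z": 0.6, "rx": 0, "ry": 0, "rz": 0},
    {"x": 0, "y": 0, "z": 0.6, "rx": 0, "ry": 0, "rz": 0},
    {"x": 0, "y": 0, "z": 0.6, "rx": 0, "ry": 0, "rz": 0},
    {"x": 0, "y": 0, "z": 0.5, "rx": 0, "ry": 0, "rz": 0},
    {"x": 0, "y": 0, "z": 0.4, "rx": 0, "ry": 0, "rz": 0},
    {"x": 0, "y": 0, "z": 0.2, "rx": 0, "ry": 0, "rz": 0},
    {"x": 0, "y": 0, "z": 0.1, "rx": 0, "ry": 0, "rz": 0},
    {"x": 0, "y": 0, "z": 0.1, "rx": 0, "ry": 0, "rz": 0},
  ],
)

```text
t: 22.07
eef_pos: [479.7, 221.9, 75.8]
tcp_rot: [3.141, -0.0, -0.139]
ft_force: [0.0, 0.5, -2.5]
opening: 0.148
grip_force: 30.0
```

Call:
step_arm(
  plan=[
    {"x": 0, "y": 0, "z": 0.05, "rx": 0, "ry": 0, "rz": 0},
    {"x": 0, "y": 0, "z": 0.04, "rx": 0, "ry": 0, "rz": 0},
    {"x": 0, "y": 0, "z": 0.03, "rx": 0, "ry": 0, "rz": 0},
    {"x": 0, "y": 0, "z": 0.02, "rx": 0, "ry": 0, "rz": 0},
    {"x": 0, "y": 0, "z": 0, "rx": 0, "ry": 0, "rz": 0},
    {"x": 0, "y": 0, "z": 0, "rx": 0, "ry": 0, "rz": 0},
    {"x": 0, "y": 0, "z": 0, "rx": 0, "ry": 0, "rz": 0},
    {"x": 0, "y": 0, "z": 0, "rx": 0, "ry": 0, "rz": 0},
    {"x": 0, "y": 0, "z": 0, "rx": 0, "ry": 0, "rz": 0},
    {"x": 0, "y": 0, "z": 0, "rx": 0, "ry": 0, "rz": 0},
  ],
)

```text
t: 22.9
eef_pos: [479.5, 222.1, 72.3]
tcp_rot: [3.141, -0.0, -0.138]
ft_force: [0.7, 0.1, -2.0]
opening: 0.144
grip_force: 30.0
```

Call:
step_arm(
  plan=[
    {"x": 0, "y": 0, "z": 0.02, "rx": 0, "ry": 0, "rz": 0},
    {"x": 0, "y": 0, "z": 0, "rx": 0, "ry": 0, "rz": 0},
    {"x": 0, "y": 0, "z": 0, "rx": 0, "ry": 0, "rz": 0},
    {"x": 0, "y": 0, "z": 0, "rx": 0, "ry": 0, "rz": 0},
    {"x": 0, "y": 0, "z": 0, "rx": 0, "ry": 0, "rz": 0},
    {"x": 0, "y": 0, "z": 0, "rx": 0, "ry": 0, "rz": 0},
    {"x": 0, "y": 0, "z": 0, "rx": 0, "ry": 0, "rz": 0},
    {"x": 0, "y": 0, "z": 0, "rx": 0, "ry": 0, "rz": 0},
    {"x": 0, "y": 0, "z": 0, "rx": 0, "ry": 0, "rz": 0},
    {"x": 0, "y": 0, "z": 0, "rx": 0, "ry": 0, "rz": 0},
  ],
  jaw=-1,
)

```text
t: 23.73
eef_pos: [479.5, 222.1, 71.8]
tcp_rot: [3.141, -0.0, -0.138]
ft_force: [-0.8, -0.5, -0.4]
opening: 0.788
grip_force: 0.0
```

Call:
step_arm(
  plan=[
    {"x": 0, "y": 0, "z": 0, "rx": 0, "ry": 0, "rz": 0},
    {"x": 0, "y": 0, "z": -0.2, "rx": 0, "ry": 0, "rz": 0},
    {"x": 0, "y": 0, "z": -0.4, "rx": 0, "ry": 0, "rz": 0},
    {"x": 0, "y": 0, "z": -0.6, "rx": 0, "ry": 0, "rz": 0},
    {"x": 0, "y": 0, "z": -0.8, "rx": 0, "ry": 0, "rz": 0},
    {"x": 0, "y": 0, "z": -0.8, "rx": 0, "ry": 0, "rz": 0},
    {"x": 0, "y": 0, "z": -0.8, "rx": 0, "ry": 0, "rz": 0},
    {"x": 0, "y": 0, "z": -0.8, "rx": 0, "ry": 0, "rz": 0},
    {"x": 0, "y": 0, "z": -0.8, "rx": 0, "ry": 0, "rz": 0},
    {"x": 0, "y": 0, "z": -0.6, "rx": 0, "ry": 0, "rz": 0},
  ],
)

```text
t: 24.57
eef_pos: [479.6, 222.3, 219.6]
tcp_rot: [3.141, -0.002, -0.138]
ft_force: [0.4, 0.1, -0.2]
opening: 1.0
grip_force: 0.0
```

Run:
```python
from h import *
print(state()['opening'],state()['eef_pos'])
c=snap('scene')
cv2.imwrite('pics/end.png',cv2.resize(c['image'][150:370,220:440],(600,600))[:,:,::-1])
```

```text
1.0004549700411205 [479.64024537 222.3292747  219.55877947]
```

View pics/end.png

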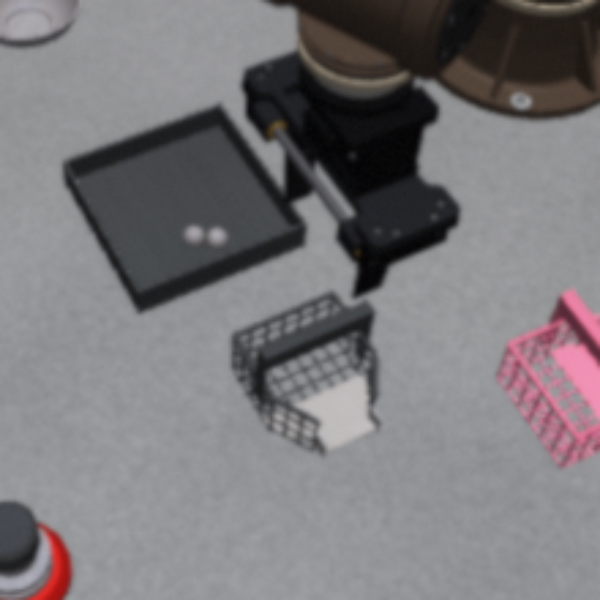

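The basket stands upright and empty at (310,370), the two balls are in the tray at (193,234) and (217,237), and the gripper is clear.

```bash
python3 -c "
from cell import *
print(job_done())"
```

```text
the job is handed in; nothing more can be done
None
```

Job handed in at about 25 s: both balls rest in the tray, which has not moved, and the empty basket stands upright and released on the bench about 115 mm nearer the tray than it began; I saw the balls before and after the slow tilt but not at the moment they left the spout.

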